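# Find the socket that fits the burr nut and hold the burr carrier against its stop

## Task

The burr spindle that stands at the bent stop bracket needs its nut held: try the sockets from the rack until you have the one that really fits the nut, neither too small to go on nor so big that it slips round, and put any that do not fit back standing on the rack's posts. With the right socket pushed fully down on the nut, use it to turn the burr carrier clockwise (seen from above) until its sweeper arm comes up against the bracket, and finish there, still gripping the socket fully seated on the nut. Leave the other spindle and the things standing around alone.

Things in the scene. Friction and masses are not known exactly. Their poses are not given: they have to be found in the camera images.
- socket_small: Smallest of 3 loose steel sockets, standing mouth down. Origin: centre of the rim below, z up. Round body 28 mm across to z 28 mm, neck 21; hex mouth 20.2 mm across flats, 22 deep (for 19 mm nuts). On top a dark hex head to grip, 24 mm across flats, z 40 to 76. Flats of head and mouth are square to x and at 60, 120 deg to it. About 160 g. Starts on any rack post, any yaw.
- socket_medium: Middle of 3 loose steel sockets, standing mouth down. Origin: centre of the rim below, z up. Round body 34 mm across to z 28 mm, neck 21; hex mouth 25.2 mm across flats, 22 deep (for 24 mm nuts). On top a dark hex head to grip, 24 mm across flats, z 40 to 76. Flats of head and mouth are square to x and at 60, 120 deg to it. About 200 g. Starts on any rack post, any yaw.
- socket_large: Largest of 3 loose steel sockets, standing mouth down. Origin: centre of the rim below, z up. Round body 41 mm across to z 28 mm, neck 21; hex mouth 31.2 mm across flats, 22 deep (for 30 mm nuts). On top a dark hex head to grip, 24 mm across flats, z 40 to 76. Flats of head and mouth are square to x and at 60, 120 deg to it. About 250 g. Starts on any rack post, any yaw.
- socket_rack: Fixed black rack strip for the sockets, 46 x 188 x 10 mm, long along its y. Origin: centre of its underside. Three round steel posts 11 mm thick at y = -62, 0 and +62 mm rise from its top (z 10 mm) to z 26 mm with a tapered tip; a racked socket's rim rests on the top at z 10 mm.
- stop_bracket: Fixed stop: dark steel foot 60 x 50 x 10 mm with a bent flat steel bracket on it. Origin: on the worktop under the foot. The spindle in work stands with its axis 105 mm from here along this frame's -y.
- stop_tip (a point): End of the bracket's tongue (12 mm wide, 43 to 51 mm above the worktop) that reaches in over the spindle's edge, just outside the carrier disc, and which the sweeper arm meets.
- spindle_a: Fixed burr spindle, 96 mm square block; on it a turning burr carrier: disc 88 mm across, burr ring up to z 58 mm, three brass sweeper arms out to 58 mm from the axis at z 42 to 50, hex nut in the middle up to z 68.5. Origin: on the axis, at worktop height. Spindles a and b differ only in nut size; one stands at the bracket (to work on), the other waits over 200 mm off; which is which changes.
- spindle_b: Fixed burr spindle, 96 mm square block; on it a turning burr carrier: disc 88 mm across, burr ring up to z 58 mm, three brass sweeper arms out to 58 mm from the axis at z 42 to 50, hex nut in the middle up to z 68.5. Origin: on the axis, at worktop height. Spindles a and b differ only in nut size; one stands at the bracket (to work on), the other waits over 200 mm off; which is which changes.
- nut_a (a point): Nut of spindle a: point on the axis on its greased washer, 52 mm up, where a seated socket's rim rests. Nut 13 mm high, stud end 3.5 more, free to 27 mm radius. Turns with the carrier; nut flats square to x and at 60, 120 deg. Size 19, 24 or 30 mm: find by trying. Too small a socket stops on the nut's top; too large drops on but slips round without turning it.
- nut_b (a point): Nut of spindle b: point on the axis on its greased washer, 52 mm up, where a seated socket's rim rests. Nut 13 mm high, stud end 3.5 more, free to 27 mm radius. Turns with the carrier; nut flats square to x and at 60, 120 deg. Size 19, 24 or 30 mm: find by trying. Too small a socket stops on the nut's top; too large drops on but slips round without turning it.
- carrier_a (a joint): Turn of spindle a's burr carrier and nut together, rad, growing clockwise seen from above. 1.0 is the end of travel: on the spindle in work its sweeper then lies against the bracket. Starts at 0 to 0.45. Stays where left; takes about 0.3 N m.
- carrier_b (a joint): Turn of spindle b's burr carrier and nut together, rad, growing clockwise seen from above. 1.0 is the end of travel: on the spindle in work its sweeper then lies against the bracket. Starts at 0 to 0.45. Stays where left; takes about 0.3 N m.
- sweeper_a (a point): Top of spindle a's stopping sweeper arm, 53 mm from the axis, 50 mm above the worktop.
- sweeper_b (a point): Top of spindle b's stopping sweeper arm, likewise.
- group_brush: Bystander: loose brush with a long handle, 102 x 169 x 16 mm as it lies. Leave alone.
- tamper: Bystander: loose coffee tamper, 58 mm across, 86 mm high, steel foot and wooden handle. Leave alone.
- shot_glass: Bystander: loose small glass, 49 mm across, 62 mm high. Leave alone.

How it is judged:
By the outcome, as a careful person would: the job done as asked, in the order asked, and still so for the second after the job is handed in, while the arm keeps its last pose, push and grip.
It also fails if it takes over 64 s, if anything falls off the work surface, if the arm or the gripper's body presses on something with over 40 N, if the wrist force passes 120 N, or if a joint passes its speed limit or range.

## Robot

A 6-joint arm with a two-finger parallel gripper is mounted at the origin on a cart in front of the work surface, level with it; the furniture and walls round the work are solid. World frame = base frame: x ahead of the robot, y to its left, z up, the work surface at z = 0. Lengths are in m, angles in rad, forces in N, time in s.
With the tool pointing down it reaches from about 0.275 to 0.825 m from the base axis. Payload 5.2 kg.
Tool frame: the origin (TCP) lies on the centre line of the jaws, within the pads' length; the fingertips stand 14 mm ahead of it and the grasp point (between the pads) lies 5 mm behind it; z points along the fingers, y is the line along which they close (so a half turn about z gives the same grasp; the last joint's range is limited). The gripper opens to 93 mm and grips with 3 to 60 N. Pads are 15 mm wide; open, the fingers measure 128 mm over their backs; the gripper's body (75 mm by 188 mm) begins 65 mm behind the grasp point.
Start: joints at [-1.54, 0.259, 1.535, -0, 1.348, -0.203], TCP at [0.127, -0.535, 0.204] pointing down, gripper open.
Joint ranges: [-3.14, 3.14], [-0.91, 2.08], [0.19, 2.58], [-1.22, 4.36], [0.22, 2.71], [-3.12, 3.12]. Speed limits (rad/s): [2.57, 2.57, 3.14, 3.14, 3.14, 3.14].

## Interface

Orientations are given as a unit quaternion [w, x, y, z].
In Python, from workcell import r, optics, order, finder gives the robot as it stands. The module is installed in compiled form; this text tells all that it offers.
- The arm moves only by the tool play_rows, never from a script. Its argument "targets" is a list of rows, each an object with "dp": the shift along the tool's x, y, z in units of 40 mm (1.0 is 40 mm), a list of three; "turn": the turn, a rotation vector about the tool's x, y, z in units of 6 degrees (1.0 is 6 degrees), a list of three; "fingers": the closure, from -1 (fully open) to 1 (shut). In form: [{"dp": [x, y, z], "turn": [ax, ay, az], "fingers": fingers}, ...]. A call has 1 to 8 rows; each row is the pose to reach, as a shift and turn from the pose commanded when the call began, along the tool's axes at that moment; what a row does not reach only later rows make up. A row lasts 1/12 s, in which the tool goes at most 41.7 mm and 7.16 degrees, less where a joint would pass 70% of its speed; a pose out of reach is approached as far as the arm can. A call with a gripper value outside its range is refused whole. The fingers move at their own pace and stop on an object; "force" is the grip in N (left out, the last holds). Time passes only in rows, so rows that repeat a pose let the fingers close. It gives the time, the measured TCP pose, the force, the opening and the grip force at its end, in the units of the state.
- r.sense(): the state, without advancing time (a new reading comes with each control period).
- optics.grab_frame(name): name is "scene" or "top" or "wrist"; returns the picture (420x560x3 uint8, red, green, blue); there is no depth.
- optics.camera_model(name): a dict with "fx", "fy", "cx", "cy" (pixels), "distortion" ([k1, k2, p1, p2, k3] as OpenCV has them; the pictures are not rectified), "pose" (4x4, takes a point from camera to world coordinates). Camera axes: x right, y up, looking along -z (the intrinsics and any distortion apply to the point x, -y, -z); pixel columns grow to the right and rows downward; lengths in m; the calibration is good to about 2 mm. A picture is of the moment at which its call begins: read the wrist's pose just before it. camera_model takes no time and is no camera call; for the wrist camera it gives the pose at the moment of the call.
- order.finish_job(): hands the job in; it is judged then, once.
Trained networks look in the newest picture that a camera, given by its name, has taken for a name from the list of things; names that differ only in an ending like _2 or _b are one class to them, and where a whole thing is asked for, a point or a joint stands for the part that bears it (a point fixed in the world has none). Each returns a list of dicts, best first, with "conf" (0 to 1); they miss things now and then, are a little off and sometimes report something else, mostly with a low value. They report only what shows in the picture. A call takes as long as a camera call.
- finder.spot_in(label, camera): "xy" ([column, row] as shares, 0 to 1, of the picture: columns of its width, rows of its height, amid what is visible of it).
- finder.outline_of(label, camera): "pixels" (420x560 bool, what is visible of it) and "xy" ([column, row] as shares, 0 to 1, of the picture: columns of its width, rows of its height, amid what is visible of it).
The state is a dict: "time_s": time; "q": joint angles; "joint_vel": joint speeds; "tau": joint torques, N m; "tcp_pos": TCP position; "tool_rot": TCP orientation; "wrist_force": force on the tool from outside, world axes, zero at the start; "wrist_torque": the same for the moment, N m; "grip_width": opening from 0.0 (shut) to 1.0 (fully open); "grasp_force": force on a finger pad.
Only numpy, scipy, OpenCV 4.12 (cv2) and the standard library are available. Lean on these libraries where they do the work, as an engineer would, in place of code of your own. Each camera call takes 0.05 s, during which the arm holds its last target. There are 200 camera calls.

## Working session

There is one attempt and no reset: what is moved stays moved. The work goes in short steps, Python scripts to look and compute and a tool call to move; the robot and the scene stay as the last step left them, time stands still between calls to the robot, and variables do not carry over. Pictures are saved under pics/ and viewed, at most 10 in all, crops included, and the job is handed in when it is done.

Besides the shell and the picture viewer there is one more tool, called after "Request:" in YAML: its name, and indented under it one key for each argument. play_rows: Moves the arm, as the interface text tells. Its arguments: {"type":"object","properties":{"targets":{"type":"array","items":{"type":"object","properties":{"dp":{"type":"array","items":{"type":"number"}},"turn":{"type":"array","items":{"type":"number"}},"fingers":{"type":"number"}}}},"force":{"type":"number"}},"required":["targets"]}

```bash
mkdir -p pics; cat > h.py <<'E'
import numpy as np, cv2
from workcell import r, optics, order, finder
def K(m): return np.array([[m['fx'],0,m['cx']],[0,m['fy'],m['cy']],[0,0,1.]]), np.array(m['distortion'],float)
def proj(m,P):
    T=np.linalg.inv(np.array(m['pose'])); p=np.atleast_2d(P)@T[:3,:3].T+T[:3,3]
    k,d=K(m); return cv2.projectPoints((p*[1,-1,-1]).reshape(-1,1,3),np.zeros(3),np.zeros(3),k,d)[0].reshape(-1,2)
def ray(m,uv):
    k,d=K(m); n=cv2.undistortPoints(np.array(uv,float).reshape(1,1,2),k,d).ravel()
    T=np.array(m['pose']); v=T[:3,:3]@np.array([n[0],-n[1],-1]); return T[:3,3],v/np.linalg.norm(v)
def atz(m,uv,z):
    o,v=ray(m,uv); return o+v*(z-o[2])/v[2]
def tri(rays):
    A=0;b=0
    for o,v in rays:
        M=np.eye(3)-np.outer(v,v);A=A+M;b=b+M@o
    return np.linalg.solve(A,b)
def save(n,im): cv2.imwrite('pics/'+n+'.png',im[...,::-1])
E
python3 - <<'E'
from h import *
for c in('scene','top'):
    im=optics.grab_frame(c); m=optics.camera_model(c); save(c+'0',im)
    print(c,np.round(m['pose'],3).tolist(),m['fx'],m['distortion'])
    for l in ['socket_small','socket_medium','socket_large','socket_rack','stop_bracket','stop_tip','spindle_a','nut_a','sweeper_a','group_brush','tamper','shot_glass']:
        for d in finder.spot_in(l,c)[:3]:
            uv=np.array(d['xy'])*[560,420]; print(l,round(d['conf'],2),uv.round(),atz(m,uv,0.05).round(3))
print(r.sense()['time_s'],r.sense()['tool_rot'])
E
```

```text
scene [[-0.659, 0.51, -0.553, -0.017], [-0.752, -0.448, 0.483, 0.469], [-0.001, 0.734, 0.679, 0.777], [0.0, 0.0, 0.0, 1.0]] 413.5042671801906 [0.00326175 0.         0.         0.         0.        ]
socket_medium 0.83 [361. 206.] [ 0.463 -0.23   0.05 ]
socket_large 0.84 [379. 199.] [ 0.451 -0.286  0.05 ]
socket_rack 0.66 [357. 218.] [ 0.438 -0.185  0.05 ]
stop_bracket 0.75 [284. 272.] [0.429 0.074 0.05 ]
stop_bracket 0.61 [311. 244.] [ 0.454 -0.034  0.05 ]
stop_bracket 0.44 [192. 349.] [0.405 0.33  0.05 ]
stop_tip 0.79 [281. 277.] [0.424 0.088 0.05 ]
stop_tip 0.71 [368. 167.] [ 0.564 -0.379  0.05 ]
spindle_a 0.72 [297. 193.] [ 0.614 -0.137  0.05 ]
spindle_a 0.58 [312. 249.] [ 0.438 -0.023  0.05 ]
spindle_a 0.49 [359. 207.] [ 0.463 -0.22   0.05 ]
nut_a 0.85 [299. 184.] [ 0.641 -0.169  0.05 ]
nut_a 0.83 [311. 245.] [ 0.45  -0.031  0.05 ]
sweeper_a 0.77 [299. 182.] [ 0.647 -0.175  0.05 ]
sweeper_a 0.62 [310. 243.] [ 0.458 -0.034  0.05 ]
group_brush 0.73 [195. 352.] [0.395 0.33  0.05 ]
tamper 0.82 [177. 303.] [0.517 0.297 0.05 ]
shot_glass 0.87 [367. 165.] [ 0.571 -0.382  0.05 ]
top [[-0
[... 444 characters left out ...]
0.264  0.05 ]
stop_bracket 0.8 [242. 256.] [0.45  0.058 0.05 ]
stop_bracket 0.52 [146. 270.] [0.42  0.296 0.05 ]
stop_tip 0.65 [242. 257.] [0.449 0.059 0.05 ]
spindle_a 0.85 [282. 253.] [ 0.457 -0.039  0.05 ]
spindle_a 0.84 [329. 177.] [ 0.641 -0.163  0.05 ]
nut_a 0.98 [282. 249.] [ 0.466 -0.041  0.05 ]
nut_a 0.94 [328. 173.] [ 0.653 -0.161  0.05 ]
nut_a 0.32 [154. 222.] [0.541 0.279 0.05 ]
sweeper_a 0.78 [333. 175.] [ 0.646 -0.173  0.05 ]
group_brush 0.56 [146. 269.] [0.424 0.298 0.05 ]
tamper 0.63 [153. 221.] [0.543 0.281 0.05 ]
tamper 0.24 [282. 251.] [ 0.461 -0.04   0.05 ]
shot_glass 0.64 [424. 201.] [ 0.576 -0.396  0.05 ]
1.3 [2.09395020e-06 9.93174351e-01 1.16639225e-01 4.25141248e-06]
```

```bash
python3 - <<'E'
import cv2,numpy as np
a=cv2.imread('pics/scene0.png')[130:330,230:430];b=cv2.imread('pics/top0.png')[150:300,220:420]
cv2.imwrite('pics/c1.png',cv2.resize(a,None,fx=3,fy=3,interpolation=2)); cv2.imwrite('pics/c2.png',cv2.resize(b,None,fx=4,fy=4,interpolation=2))
E
```

```text
(no output)
```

View pics/c1.png

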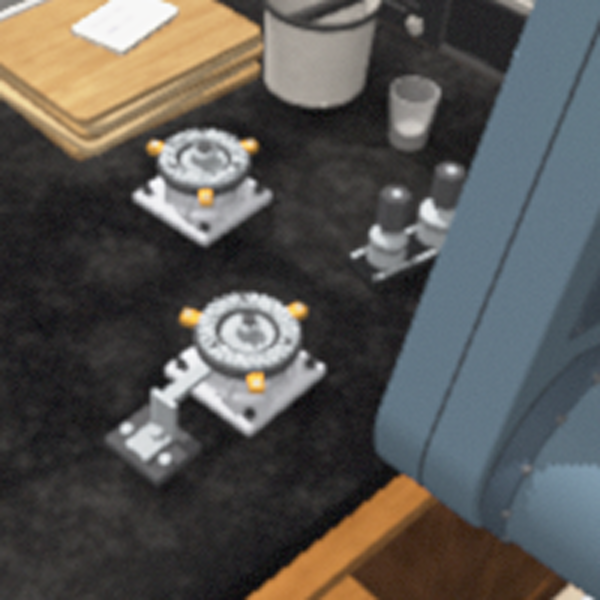

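View pics/c2.png

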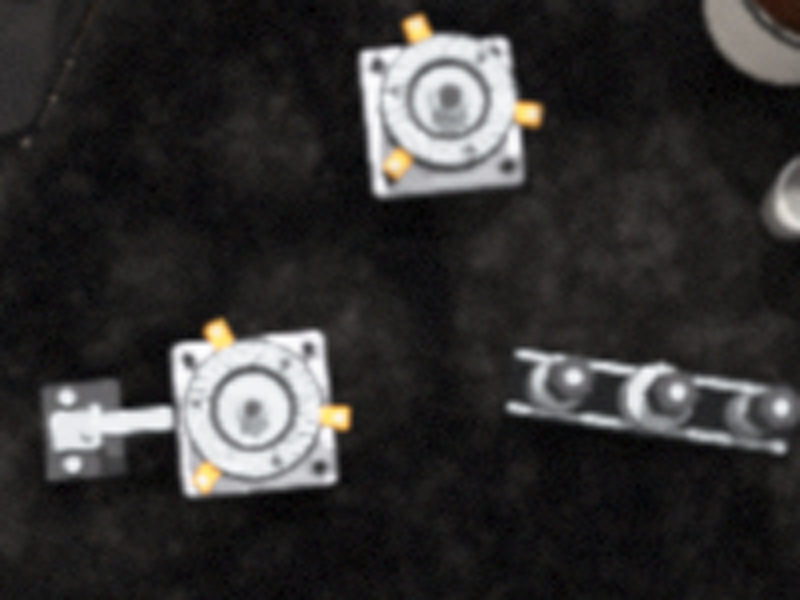

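Request:
play_rows:
  targets:
    - {"dp": [8, -3.8, -1.5], "turn": [0, 0, 0], "fingers": -1}
    - {"dp": [8, -3.8, -1.5], "turn": [0, 0, 0], "fingers": -1}
    - {"dp": [8, -3.8, -1.5], "turn": [0, 0, 0], "fingers": -1}
    - {"dp": [8, -3.8, -1.5], "turn": [0, 0, 0], "fingers": -1}
    - {"dp": [8, -3.8, -1.5], "turn": [0, 0, 0], "fingers": -1}
    - {"dp": [8, -3.8, -1.5], "turn": [0, 0, 0], "fingers": -1}
    - {"dp": [8, -3.8, -1.5], "turn": [0, 0, 0], "fingers": -1}
    - {"dp": [8, -3.8, -1.5], "turn": [0, 0, 0], "fingers": -1}

```text
time_s: 1.97
tcp_pos: [0.3848, -0.3275, 0.26]
tool_rot: [0.0, 0.993, 0.117, 0.0]
wrist_force: [0.4, -0.2, 0.1]
grip_width: 1.0
grasp_force: 0.0
```

```bash
python3 - <<'E'
from h import *
s=r.sense(); m=optics.camera_model('wrist'); print(s['tcp_pos'],s['time_s'],s['tool_rot'],np.round(m['pose'],3).tolist(),m['fx'],m['distortion'])
im=optics.grab_frame('wrist'); save('w1',im)
t=optics.grab_frame('top'); save('t1',t)
for l in ['socket_small','socket_medium','socket_large']:
  for d in finder.spot_in(l,'wrist')[:3]:
    uv=np.array(d['xy'])*[560,420]; print(l,round(d['conf'],2),uv.round(),atz(m,uv,0.05).round(3))
E
```

```text
[ 0.38480505 -0.32753433  0.26001734] 1.9667 [2.62435707e-04 9.93188328e-01 1.16519762e-01 1.47674870e-04] [[0.231, 0.93, 0.287, 0.466], [-0.973, 0.22, 0.069, -0.31], [0.001, -0.295, 0.956, 0.441], [0.0, 0.0, 0.0, 1.0]] 305.66816614404144 [-0.04763929  0.          0.          0.          0.        ]
socket_small 0.7 [220.  90.] [ 0.474 -0.237  0.05 ]
socket_small 0.59 [311. 135.] [ 0.448 -0.357  0.05 ]
socket_medium 0.85 [217.  91.] [ 0.473 -0.233  0.05 ]
socket_large 0.72 [265. 113.] [ 0.461 -0.295  0.05 ]
socket_large 0.62 [220.  91.] [ 0.473 -0.236  0.05 ]
```

View pics/w1.png

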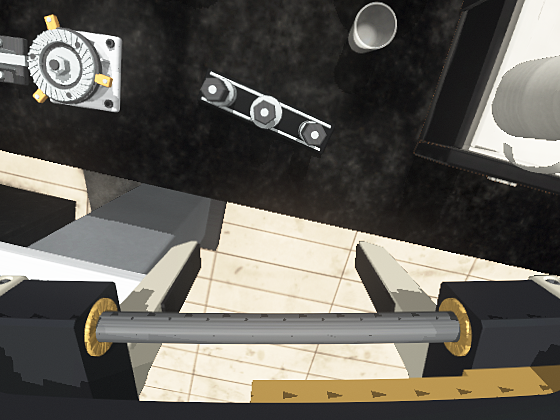

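Request:
play_rows:
  targets:
    - {"dp": [2, -0.25, 1.5], "turn": [0, 0, 0], "fingers": -1}
    - {"dp": [2, -0.25, 1.5], "turn": [0, 0, 0], "fingers": -1}
    - {"dp": [2, -0.25, 1.5], "turn": [0, 0, 0], "fingers": -1}
    - {"dp": [2, -0.25, 1.5], "turn": [0, 0, 0], "fingers": -1}
    - {"dp": [2, -0.25, 1.5], "turn": [0, 0, 0], "fingers": -1}

```text
time_s: 2.63
tcp_pos: [0.4578, -0.3015, 0.1985]
tool_rot: [-0.001, 0.993, 0.117, -0.001]
wrist_force: [0.2, -0.1, 0.8]
grip_width: 1.003
grasp_force: 0.0
```

```bash
cat > snap.py <<'E'
from h import *
import sys,pickle
n=sys.argv[1]
m=optics.camera_model('wrist'); s=r.sense(); im=optics.grab_frame('wrist'); save(n,im)
pickle.dump((m,im),open(n+'.pkl','wb')); print(s['tcp_pos'],s['time_s'])
E
cat > spots.py <<'E'
from h import *
import sys
m=optics.camera_model('wrist')
for l in sys.argv[1:]:
  for d in finder.outline_of(l,'wrist')[:2]:
    uv=np.array(d['xy'])*[560,420]; ys,xs=np.nonzero(d['pixels']); print(l,round(d['conf'],2),uv.round(1),'bbox',xs.min(),xs.max(),ys.min(),ys.max(),atz(m,uv,0.05).round(3))
E
python3 snap.py w2; python3 spots.py socket_small socket_medium socket_large
```

```text
[ 0.45784128 -0.30150945  0.19849478] 2.6333
socket_small 0.76 [324.1 205.9] bbox 307 339 186 226 [ 0.451 -0.359  0.05 ]
socket_medium 0.69 [219.3 162.7] bbox 199 238 143 180 [ 0.472 -0.235  0.05 ]
socket_medium 0.57 [320.7 207.7] bbox 308 339 186 225 [ 0.448 -0.356  0.05 ]
socket_large 0.77 [270.2 183.1] bbox 254 290 161 205 [ 0.463 -0.294  0.05 ]
```

View pics/w2.png

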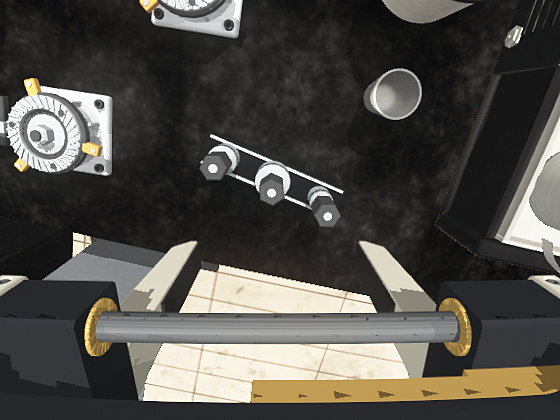

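Request:
play_rows:
  targets:
    - {"dp": [1.5, -6.3, 0], "turn": [0, 0, 0], "fingers": -1}
    - {"dp": [1.5, -6.3, 0], "turn": [0, 0, 0], "fingers": -1}
    - {"dp": [1.5, -6.3, 0], "turn": [0, 0, 0], "fingers": -1}
    - {"dp": [1.5, -6.3, 0], "turn": [0, 0, 0], "fingers": -1}
    - {"dp": [1.5, -6.3, 0], "turn": [0, 0, 0], "fingers": -1}
    - {"dp": [1.5, -6.3, 0], "turn": [0, 0, 0], "fingers": -1}
    - {"dp": [1.5, -6.3, 0], "turn": [0, 0, 0], "fingers": -1}
    - {"dp": [1.5, -6.3, 0], "turn": [0, 0, 0], "fingers": -1}

```text
time_s: 3.5
tcp_pos: [0.4588, -0.04, 0.2006]
tool_rot: [0.0, 0.993, 0.118, 0.001]
wrist_force: [-0.2, -0.1, 0.1]
grip_width: 1.002
grasp_force: 0.0
```

```bash
python3 snap.py w3; python3 spots.py nut_a sweeper_a stop_tip spindle_a; python3 -c "
import cv2;a=cv2.imread('pics/w3.png');cv2.imwrite('pics/w3b.png',cv2.resize(a[60:260,160:400],None,fx=3,fy=3,interpolation=2))"
```

```text
[ 0.45881662 -0.03997921  0.20061105] 3.5
nut_a 0.8 [277.6 185.9] bbox 239 329 136 225 [ 0.463 -0.043  0.05 ]
nut_a 0.77 [446.2  40.7] bbox 395 494 0 86 [ 0.648 -0.172  0.05 ]
sweeper_a 0.85 [447.5  43.4] bbox 395 495 0 85 [ 0.646 -0.174  0.05 ]
sweeper_a 0.57 [276.2 187.1] bbox 239 328 136 226 [ 0.461 -0.041  0.05 ]
stop_tip 0.68 [197.  172.2] bbox 172 237 139 192 [0.458 0.047 0.05 ]
spindle_a 0.78 [435.5  46.3] bbox 377 495 0 98 [ 0.64  -0.163  0.05 ]
spindle_a 0.74 [284.2 181.5] bbox 238 328 136 225 [ 0.47  -0.049  0.05 ]
```

View pics/w3b.png

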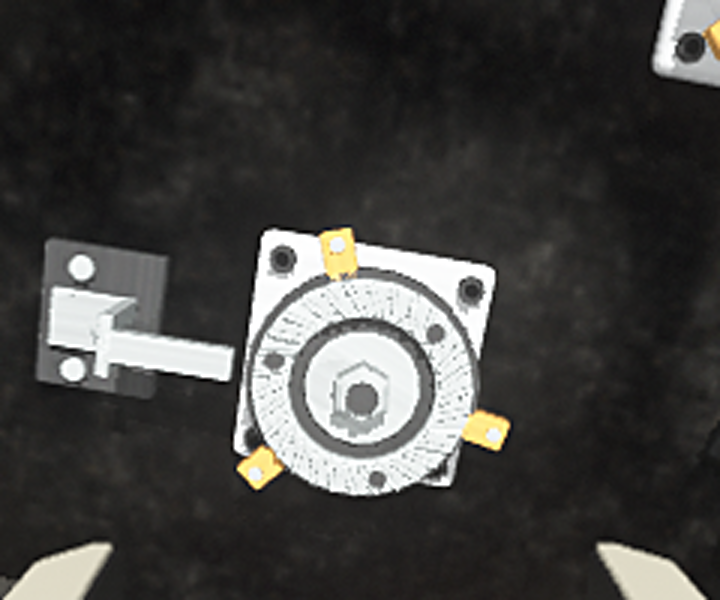

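```bash
cat > fit.py <<'E'
from h import *
import pickle
from scipy.optimize import differential_evolution
from scipy.ndimage import map_coordinates
V={n:pickle.load(open(n+'.pkl','rb')) for n in('w2','w3')}
m1=dict(V['w2'][0]); 
m1['pose']=np.array([[0.231,0.93,0.287,0.466],[-0.973,0.22,0.069,-0.31],[0.001,-0.295,0.956,0.441],[0,0,0,1]])
V['w1']=(m1,cv2.imread('pics/w1.png')[...,::-1])
G={}
for n,(m,im) in V.items():
    g=cv2.GaussianBlur(cv2.cvtColor(np.ascontiguousarray(im),cv2.COLOR_RGB2GRAY).astype(np.float32),(0,0),0.8)
    G[n]=(cv2.Sobel(g,cv2.CV_32F,1,0),cv2.Sobel(g,cv2.CV_32F,0,1))
def poly(c,af,yaw,z):   # flats normals at yaw+k*60
    a=yaw+np.pi/6+np.arange(7)*np.pi/3; R=af/np.sqrt(3)
    P=np.c_[c[0]+R*np.cos(a),c[1]+R*np.sin(a),np.full(7,z)]
    t=np.linspace(.05,.95,12)[:,None]
    return np.concatenate([P[i]+(P[i+1]-P[i])*t for i in range(6)])
def circ(c,rad,z):
    a=np.arange(90)*np.pi/45; return np.c_[c[0]+rad*np.cos(a),c[1]+rad*np.sin(a),np.full(90,z)]
def score(P,n):
    m=V[n][0]; p=proj(m,P); k=12 if len(P)==72 else len(P)
    d=np.roll(p,-1,0)-p
    if k==12: d=d.reshape(6,12,2); d[:,-1]=d[:,-2]; d=d.reshape(-1,2)
    d/=np.linalg.norm(d,axis=1)[:,None]+1e-9
    gx=map_coordinates(G[n][0],[p[:,1],p[:,0]],order=1);gy=map_coordinates(G[n][1],[p[:,1],p[:,0]],order=1)
    return np.minimum(np.abs(-gx*d[:,1]+gy*d[:,0]),150).mean()
def run(f,b):
    R=differential_evolution(f,b,seed=1,maxiter=120,tol=1e-6); return R
if __name__=='__main__':
    D=np.deg2rad
    for nm,uv in (('small',(327,216)),('medium',(213,167)),('large',(271,192))):
        c=atz(V['w2'][0],uv,.086)
        b=[(c[0]-.008,c[0]+.008),(c[1]-.008,c[1]+.008),(.078,.094),(0,D(60))]
        R=run(lambda x:-sum(score(poly(x[:2],.024,x[3],x[2]),n) for n in('w1','w2')),b); print(nm,R.x.round(4),np.rad2deg(R.x[3]).round(1),R.fun)
    for af in(.019,.024,.030):
        b=[(.452,.472),(-.052,-.032),(.062,.068),(0,D(60))]
        R=run(lambda x:-sum(score(poly(x[:2],af,x[3],x[2]),n) for n in('w3',)),b); print('nut',af,R.x.round(4),np.rad2deg(R.x[3]).round(1),R.fun)
    b=[(.445,.48),(-.06,-.025),(.04,.065),(.043,.0445)]
    R=run(lambda x:-sum(score(circ(x[:2],x[3],x[2]),n) for n in('w3','w2')),b);print('disc',R.x.round(4),R.fun)
E
python3 fit.py
```

```text
small [ 0.4523 -0.355   0.0883  0.2218] 12.7 -265.15068556810223
medium [ 0.4722 -0.2329  0.0795  0.208 ] 11.9 -249.96583208680477
large [ 0.4612 -0.2954  0.0821  0.8306] 47.6 -276.6800418617313
nut 0.019 [ 0.4551 -0.0435  0.062   0.6935] 39.7 -127.28696818817691
nut 0.024 [ 0.4539 -0.0412  0.062   0.0611] 3.5 -113.87746693639006
nut 0.03 [ 0.4556 -0.0362  0.068   1.0155] 58.2 -110.47593343078567
disc [ 0.4601 -0.0413  0.0511  0.043 ] -263.28675362996614
```

```bash
python3 - <<'E'
from fit import *
D=np.deg2rad
m=V['w3'][0]
print(atz(m,(280,193),.0685), proj(m,[[.4601,-.0413,.0685],[.4601,-.0413,.065]]))
for z in(.058,): 
  R=run(lambda x:-score(circ(x[:2],x[2],.0),'w3') if 0 else -sum(score(circ(x[:2],.044,x[2]),n) for n in('w2','w3')),[(.445,.48),(-.06,-.025),(.03,.06)]);print(R.x,R.fun)
for nm,uv in (('small',(327,216)),('medium',(213,167)),('large',(271,192))):
    c=atz(V['w2'][0],uv,.086)
    R=run(lambda x:-sum(score(poly(x[:2],.024,x[2],.086),n) for n in('w1','w2')),[(c[0]-.008,c[0]+.008),(c[1]-.008,c[1]+.008),(0,D(60))]); print(nm,R.x.round(4),np.rad2deg(R.x[2]).round(1))
c0=R and None
for af in np.arange(.017,.033,.001):
    R=run(lambda x:-score(poly(x[:2],af,x[2],.065),'w3'),[(.4565,.4625),(-.0445,-.039),(0,D(60))]); print(af.round(4),R.x.round(4),np.rad2deg(R.x[2]).round(1),R.fun.round(1))
im=V['w3'][1][165:225,250:310]; save('nut',cv2.resize(im,None,fx=9,fy=9,interpolation=cv2.INTER_CUBIC))
E
```

```text
[ 0.46014029 -0.04391992  0.0685    ] [[277.58720081 192.47547403]
 [277.58353093 191.64815736]]
[ 0.4608306  -0.04352899  0.0502346 ] -253.722166858972
small [ 0.4518 -0.3552  0.1985] 11.4
medium [ 0.4727 -0.2349  0.16  ] 9.2
large [ 0.462  -0.2954  0.8426] 48.3
0.017 [ 0.462  -0.0411  0.9309] 53.3 -115.5
0.018 [ 0.4565 -0.0431  0.7799] 44.7 -125.7
0.019 [ 0.4565 -0.0435  0.6864] 39.3 -122.3
0.02 [ 0.4565 -0.0439  0.6307] 36.1 -119.1
0.021 [ 0.4586 -0.0437  0.6672] 38.2 -110.7
0.022 [ 0.4583 -0.0436  0.6002] 34.4 -111.3
0.023 [ 0.4583 -0.0443  0.7078] 40.6 -101.6
0.024 [ 0.4565 -0.039   0.7586] 43.5 -104.3
0.025 [ 0.4569 -0.0396  1.0006] 57.3 -100.5
0.026 [ 0.4577 -0.0392  0.8202] 47.0 -102.6
0.027 [ 0.4579 -0.039   0.7469] 42.8 -101.3
0.028 [ 0.4595 -0.0394  0.7449] 42.7 -103.1
0.029 [ 0.4597 -0.0393  0.6691] 38.3 -105.4
0.03 [ 0.4595 -0.0392  0.5996] 34.4 -100.3
0.031 [ 0.4603 -0.039   0.4424] 25.3 -91.7
0.032 [ 0.4565 -0.039   0.3363] 19.3 -95.4
```

View pics/nut.png

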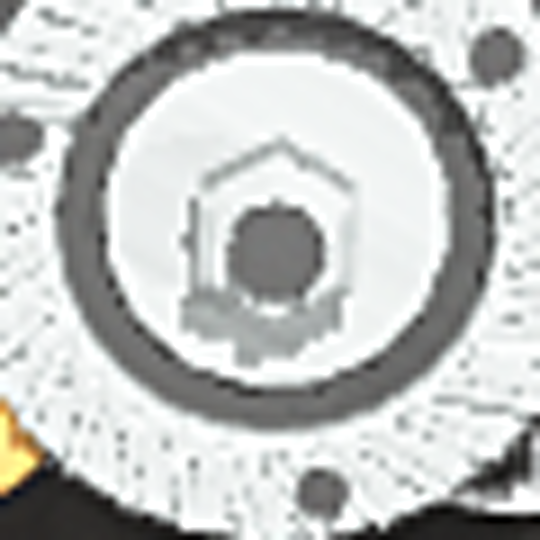

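Request:
play_rows:
  targets:
    - {"dp": [-2, 7.62, 1], "turn": [0, 0, -4.77], "fingers": 0}
    - {"dp": [-2, 7.62, 1], "turn": [0, 0, -4.77], "fingers": 0}
    - {"dp": [-2, 7.62, 1], "turn": [0, 0, -4.77], "fingers": 0}
    - {"dp": [-2, 7.62, 1], "turn": [0, 0, -4.77], "fingers": 0}
    - {"dp": [-2, 7.62, 1], "turn": [0, 0, -4.77], "fingers": 0}
    - {"dp": [-2, 7.62, 1], "turn": [0, 0, -4.77], "fingers": 0}
    - {"dp": [-2, 7.62, 1], "turn": [0, 0, -4.77], "fingers": 0}
    - {"dp": [-2, 7.62, 1], "turn": [0, 0, -4.77], "fingers": 0}

```text
time_s: 4.42
tcp_pos: [0.4504, -0.3585, 0.1591]
tool_rot: [-0.0, 0.934, 0.357, -0.0]
wrist_force: [1.2, 0.5, 0.1]
grip_width: 0.514
grasp_force: 0.0
```

```bash
cat > go.py <<'E'
from h import *
import sys
from scipy.spatial.transform import Rotation as Ro
# target x y z, yaw of tool y (deg, mod 180)
a=list(map(float,sys.argv[1:])); s=r.sense()
R=Ro.from_quat(np.roll(s['tool_rot'],-1)).as_matrix()
d=R.T@(np.array(a[:3])-s['tcp_pos'])
yaw=np.rad2deg(np.arctan2(R[1,1],R[0,1]))
print('t',s['time_s'],'tcp',np.round(s['tcp_pos'],4),'yaw',yaw.round(2),'tilt',np.round(R[:2,2],4),'q',np.round(s['q'],2),'F',np.round(s['wrist_force'],1),'M',np.round(s['wrist_torque'],2),'w',round(s['grip_width'],3),s['grasp_force'])
print('dp',(d/.04).round(3),'turnz',((-(a[3]-yaw)+90)%180-90)/6)
E
python3 go.py .4518 -.3552 .065 -48; python3 snap.py w4
```

```text
t 4.4167 tcp [ 0.4504 -0.3585  0.1591] yaw -48.14 tilt [-0.0002 -0.    ] q [-0.87  0.34  1.54 -0.    1.27 -0.03] F [1.2 0.5 0.1] M [-0.03 -0.05  0.02] w 0.514 0.0
dp [ 0.083 -0.038  2.353] turnz -0.023876173561464025
[ 0.45038575 -0.35854385  0.15913953] 4.4167
```

Request:
play_rows:
  targets:
    - {"dp": [0, 0, 1.4], "turn": [0, 0, 0], "fingers": 0}
    - {"dp": [0, 0, 1.4], "turn": [0, 0, 0], "fingers": 0}
    - {"dp": [0, 0, 1.4], "turn": [0, 0, 0], "fingers": 0}

```text
time_s: 4.72
tcp_pos: [0.4485, -0.3542, 0.0991]
tool_rot: [-0.004, 0.934, 0.357, -0.002]
wrist_force: [-1.6, 0.0, -0.1]
grip_width: 0.501
grasp_force: 0.0
```

```bash
python3 go.py .4518 -.3552 .065 -48; python3 snap.py w5
```

```text
t 4.7167 tcp [ 0.4485 -0.3542  0.0991] yaw -48.18 tilt [-0.0059  0.0065] q [-0.86  0.39  1.62 -0.    1.14 -0.02] F [-1.6  0.  -0.1] M [ 0.   -0.02  0.01] w 0.501 0.0
dp [0.044 0.08  0.852] turnz -0.03074224916331521
[ 0.44854852 -0.35422095  0.09910141] 4.7167
```

View pics/w5.png

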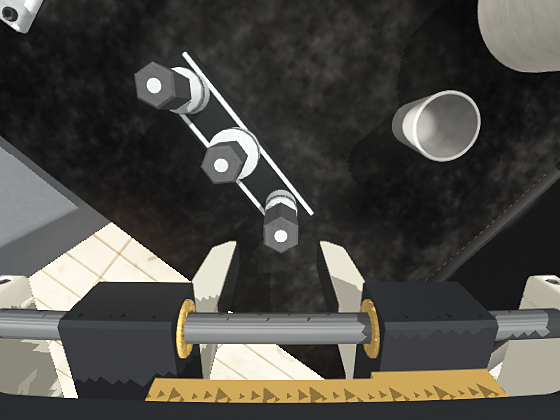

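```bash
python3 - <<'E'
from fit import *
import pickle
for n in('w4','w5'):
    m,im=pickle.load(open(n+'.pkl','rb')); V[n]=(m,im)
    g=cv2.GaussianBlur(cv2.cvtColor(np.ascontiguousarray(im),cv2.COLOR_RGB2GRAY).astype(np.float32),(0,0),0.8)
    G[n]=(cv2.Sobel(g,cv2.CV_32F,1,0),cv2.Sobel(g,cv2.CV_32F,0,1))
    R=run(lambda x:-score(poly(x[:2],.024,x[2],.086),n),[(.442,.462),(-.365,-.345),(0,np.pi/3)]);print(n,R.x,np.rad2deg(R.x[2]))
R=run(lambda x:-sum(score(poly(x[:2],.024,x[2],x[3]),n) for n in('w2','w4','w5')),[(.442,.462),(-.365,-.345),(0,np.pi/3),(.075,.095)]);print(R.x)
print(r.sense()['tcp_pos'])
E
```

```text
w4 [ 0.45167284 -0.35607758  0.18184514] 10.418958798736814
w5 [ 0.45175081 -0.35586249  0.20986363] 12.024300492749797
[ 0.45029692 -0.35719925  0.19940831  0.08065825]
[ 0.44987963 -0.35484049  0.10151135]
```

Request:
play_rows:
  force: 40
  targets:
    - {"dp": [0.02, 0.03, 0.5], "turn": [0, 0, 0], "fingers": 0}
    - {"dp": [0.02, 0.03, 1], "turn": [0, 0, 0], "fingers": 0}
    - {"dp": [0.02, 0.03, 1], "turn": [0, 0, 0], "fingers": 0}
    - {"dp": [0.02, 0.03, 1], "turn": [0, 0, 0], "fingers": 0}
    - {"dp": [0.02, 0.03, 1], "turn": [0, 0, 0], "fingers": 1}
    - {"dp": [0.02, 0.03, 1], "turn": [0, 0, 0], "fingers": 1}
    - {"dp": [0.02, 0.03, 1], "turn": [0, 0, 0], "fingers": 1}
    - {"dp": [0.02, 0.03, 1], "turn": [0, 0, 0], "fingers": 1}

```text
time_s: 5.43
tcp_pos: [0.4537, -0.3555, 0.0648]
tool_rot: [0.001, 0.934, 0.359, 0.0]
wrist_force: [-0.5, -0.0, 0.0]
grip_width: 0.264
grasp_force: 0.2
```

```bash
python3 go.py .460 -.0435 .15 -19
```

```text
t 5.4333 tcp [ 0.4537 -0.3555  0.0648] yaw -47.98 tilt [ 0.0012 -0.0013] q [-0.86  0.43  1.65 -0.    1.06 -0.02] F [-0.5 -0.   0. ] M [ 0.02  0.02 -0.01] w 0.264 0.15320421204489992
dp [ 5.337 -5.685 -2.139] turnz -4.8295604841401945
```

Request:
play_rows:
  targets:
    - {"dp": [0, 0, 0], "turn": [0, 0, 0], "fingers": 1}
    - {"dp": [0, 0, 0], "turn": [0, 0, 0], "fingers": 1}
    - {"dp": [0, 0, 0], "turn": [0, 0, 0], "fingers": 1}
    - {"dp": [0, 0, -0.7], "turn": [0, 0, 0], "fingers": 1}
    - {"dp": [0, 0, -1.4], "turn": [0, 0, 0], "fingers": 1}
    - {"dp": [0, 0, -2.1], "turn": [0, 0, 0], "fingers": 1}
    - {"dp": [0, 0, -2.1], "turn": [0, 0, 0], "fingers": 1}

```text
time_s: 6.02
tcp_pos: [0.4555, -0.3574, 0.1532]
tool_rot: [0.004, 0.933, 0.359, 0.002]
wrist_force: [1.4, -1.2, -1.4]
grip_width: 0.251
grasp_force: 40.0
```

```bash
python3 go.py .460 -.0435 .15 -19
```

```text
t 6.0167 tcp [ 0.4555 -0.3574  0.1532] yaw -47.97 tilt [ 0.006  -0.0069] q [-0.86  0.34  1.55  0.    1.24 -0.02] F [ 1.4 -1.2 -1.4] M [-0.09 -0.1   0.02] w 0.251 39.963254759204574
dp [ 5.337 -5.756  0.026] turnz -4.829074853035807
```

Request:
play_rows:
  targets:
    - {"dp": [0, 0, -0.6], "turn": [0, 0, 0], "fingers": 1}
    - {"dp": [5.34, -5.69, -0.6], "turn": [0, 0, -4.83], "fingers": 1}
    - {"dp": [5.34, -5.69, -0.6], "turn": [0, 0, -4.83], "fingers": 1}
    - {"dp": [5.34, -5.69, -0.6], "turn": [0, 0, -4.83], "fingers": 1}
    - {"dp": [5.34, -5.69, -0.6], "turn": [0, 0, -4.83], "fingers": 1}
    - {"dp": [5.34, -5.69, -0.6], "turn": [0, 0, -4.83], "fingers": 1}
    - {"dp": [5.34, -5.69, -0.6], "turn": [0, 0, -4.83], "fingers": 1}
    - {"dp": [5.34, -5.69, -0.6], "turn": [0, 0, -4.83], "fingers": 1}

```text
time_s: 6.68
tcp_pos: [0.4582, -0.0613, 0.1708]
tool_rot: [-0.001, 0.814, 0.58, -0.0]
wrist_force: [-0.0, 0.1, -1.2]
grip_width: 0.249
grasp_force: 40.0
```

Request:
play_rows:
  targets:
    - {"dp": [0, 0, 0], "turn": [0, 0, 0], "fingers": 1}
    - {"dp": [0, 0, 0], "turn": [0, 0, 0], "fingers": 1}
    - {"dp": [0, 0, 0], "turn": [0, 0, 0], "fingers": 1}
    - {"dp": [0, 0, 0], "turn": [0, 0, 0], "fingers": 1}
    - {"dp": [0, 0, 0], "turn": [0, 0, 0], "fingers": 1}
    - {"dp": [0, 0, 0], "turn": [0, 0, 0], "fingers": 1}

```text
time_s: 7.18
tcp_pos: [0.4592, -0.0648, 0.1714]
tool_rot: [-0.0, 0.815, 0.58, -0.0]
wrist_force: [0.8, 0.9, -1.8]
grip_width: 0.253
grasp_force: 40.0
```

```bash
python3 go.py .460 -.0435 .13 -19; python3 snap.py w6;python3 -c "
import cv2;a=cv2.imread('pics/w6.png');cv2.imwrite('pics/w6b.png',cv2.resize(a[100:360,140:430],None,fx=2.3,fy=2.3,interpolation=2))"
```

```text
t 7.1833 tcp [ 0.4592 -0.0648  0.1714] yaw -19.14 tilt [-0.0004  0.    ] q [-0.38  0.13  1.78 -0.    1.23 -0.05] F [ 0.8  0.9 -1.8] M [-0.02 -0.05  0.01] w 0.253 39.96504212237596
dp [ 0.508 -0.155  1.036] turnz -0.0226691569037835
[ 0.45921768 -0.064752    0.17144139] 7.1833
```

View pics/w6b.png

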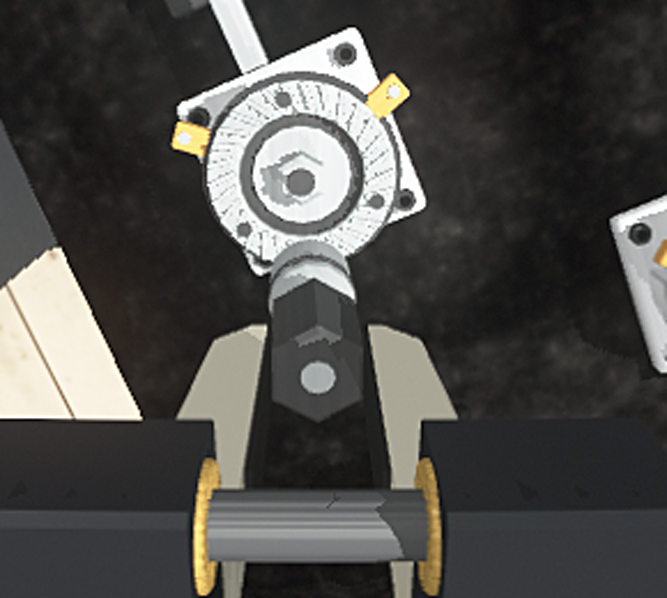

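```bash
python3 - <<'E'
from fit import *
n='w6'
m,im=pickle.load(open(n+'.pkl','rb')); V[n]=(m,im)
g=cv2.GaussianBlur(cv2.cvtColor(np.ascontiguousarray(im),cv2.COLOR_RGB2GRAY).astype(np.float32),(0,0),0.8)
G[n]=(cv2.Sobel(g,cv2.CV_32F,1,0),cv2.Sobel(g,cv2.CV_32F,0,1))
print(atz(m,(270.4,178.7),.0685),atz(m,(270.9,175.7),.058),'head',atz(m,(278.3,263.9),.1714+.021))
for ns in (('w6',),('w3','w6'),('w3',)):
  R=run(lambda x:-sum(score(circ(x[:2],x[2],.058),k) for k in ns),[(.45,.47),(-.055,-.033),(.018,.034)]);print('ring',ns,R.x.round(4),R.fun)
  for af in (.017,.018,.019): 
    R=run(lambda x:-sum(score(poly(x[:2],af,x[2],.065),k) for k in ns),[(.457,.463),(-.047,-.040),(0,np.pi/3)]);print(af,R.x.round(4),np.rad2deg(R.x[2]).round(1),R.fun.round(1))
x0,y0=240,155; save('nut6',cv2.resize(im[y0:y0+50,x0:x0+60],None,fx=10,fy=10,interpolation=cv2.INTER_CUBIC))
E
```

```text
[ 0.46063927 -0.04381887  0.0685    ] [ 0.46111517 -0.0432085   0.058     ] head [ 0.45969595 -0.06885833  0.1924    ]
ring ('w6',) [ 0.461  -0.0431  0.0265] -150.0
0.017 [ 0.4614 -0.0404  0.5997] 34.4 -110.0
0.018 [ 0.4615 -0.0411  0.6949] 39.8 -103.6
0.019 [ 0.4578 -0.0415  0.6875] 39.4 -101.2
ring ('w3', 'w6') [ 0.4607 -0.0434  0.0209] -300.0
0.017 [ 0.4621 -0.0413  0.9469] 54.3 -217.4
0.018 [ 0.462  -0.0413  0.6511] 37.3 -208.4
0.019 [ 0.457  -0.0428  0.9785] 56.1 -207.9
ring ('w3',) [ 0.4622 -0.044   0.0264] -150.0
0.017 [ 0.462  -0.0411  0.9304] 53.3 -115.5
0.018 [ 0.457  -0.0447  0.5119] 29.3 -115.9
0.019 [ 0.457  -0.0446  0.497 ] 28.5 -114.1
```

View pics/nut6.png

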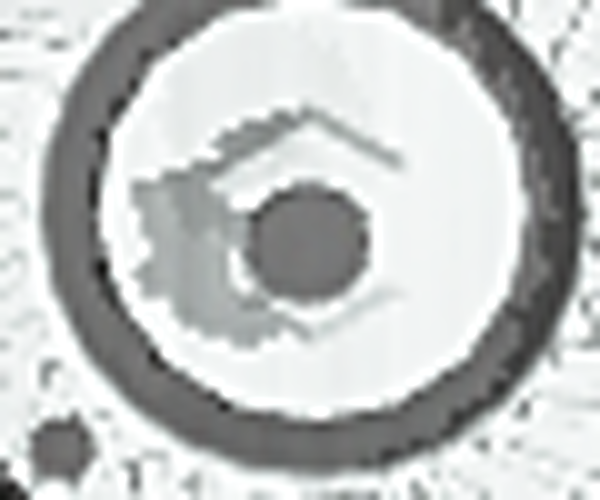

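Request:
play_rows:
  targets:
    - {"dp": [0.51, -0.13, 0.6], "turn": [0, 0, 0], "fingers": 1}
    - {"dp": [0.51, -0.13, 0.6], "turn": [0, 0, 0], "fingers": 1}
    - {"dp": [0.51, -0.13, 0.6], "turn": [0, 0, 0], "fingers": 1}
    - {"dp": [0.51, -0.13, 0.6], "turn": [0, 0, 0], "fingers": 1}
    - {"dp": [0.51, -0.13, 0.6], "turn": [0, 0, 0], "fingers": 1}
    - {"dp": [0.51, -0.13, 0.6], "turn": [0, 0, 0], "fingers": 1}
    - {"dp": [0.51, -0.13, 0.6], "turn": [0, 0, 0], "fingers": 1}

```text
time_s: 7.82
tcp_pos: [0.4614, -0.043, 0.1483]
tool_rot: [0.001, 0.814, 0.58, 0.0]
wrist_force: [0.9, 0.4, -2.2]
grip_width: 0.25
grasp_force: 40.0
```

```bash
python3 go.py .4609 -.0435 .13 -19; python3 snap.py w7; python3 - <<'E'
from fit import *
for n in('w6','w7'):
  m,im=pickle.load(open(n+'.pkl','rb')); V[n]=(m,im)
  g=cv2.GaussianBlur(cv2.cvtColor(np.ascontiguousarray(im),cv2.COLOR_RGB2GRAY).astype(np.float32),(0,0),0.8)
  G[n]=(cv2.Sobel(g,cv2.CV_32F,1,0),cv2.Sobel(g,cv2.CV_32F,0,1))
  # camera rigid: tool pose from camera pose; use tcp values
t={'w6':np.array([.4592,-.0648,.1714]),'w7':np.array(r.sense()['tcp_pos'])}
ex=np.array([np.cos(np.deg2rad(71)),np.sin(np.deg2rad(71))]);ey=np.array([ex[1],-ex[0]])
for n in('w6','w7'):
  f=lambda x:-score(poly(t[n][:2]+x[0]*ex+x[1]*ey,.024,np.deg2rad(-19)+x[2],t[n][2]+.0212),n)
  R=run(f,[(-.008,.008),(-.004,.004),(-.15,.15)]);print(n,R.x.round(4),R.fun)
  f=lambda x:-score(poly(t[n][:2]+x[0]*ex+x[1]*ey,.024,np.deg2rad(-19),t[n][2]+x[2]),n)
  R=run(f,[(-.008,.008),(-.004,.004),(.01,.03)]);print(n,'z',R.x.round(4),R.fun)
a=V['w7'][1][120:340,180:380]; save('w7b',cv2.resize(a,None,fx=2.7,fy=2.7,interpolation=cv2.INTER_CUBIC))
E
```

```text
t 7.8167 tcp [ 0.4614 -0.043   0.1483] yaw -19.04 tilt [ 0.0011 -0.0005] q [-0.33  0.15  1.82 -0.    1.17 -0.  ] F [ 0.9  0.4 -2.2] M [-0.06 -0.05  0.01] w 0.25 39.965149765903334
dp [-0.015 -0.008  0.457] turnz -0.00588212923053059
[ 0.46139697 -0.04302418  0.14829078] 7.8167
w6 [-0.0026  0.0014 -0.0176] -80.14353924306705
w6 z [-0.0043  0.0014  0.0178] -85.51817845341424
w7 [-0.0027  0.0016 -0.0075] -77.11841072730245
w7 z [0.0062 0.0005 0.01  ] -90.02386250241665
```

View pics/w7b.png

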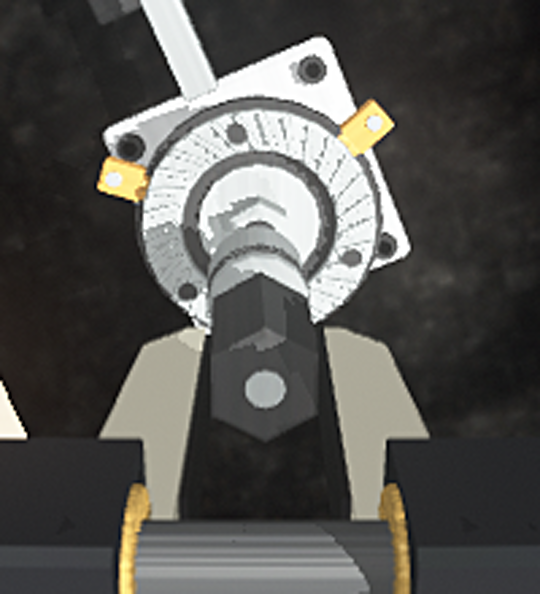

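In the w7 crop the socket sits just short of the nut's centre with the flats parallel to the nut's. The nut's hex is about 19 mm across, so the small socket should fit. I'm correcting the offset and lowering gently.

Request:
play_rows:
  targets:
    - {"dp": [0.05, -0.04, 0.3], "turn": [0, 0, 0], "fingers": 1}
    - {"dp": [0.05, -0.04, 0.5], "turn": [0, 0, 0], "fingers": 1}
    - {"dp": [0.05, -0.04, 0.55], "turn": [0, 0, 0], "fingers": 1}
    - {"dp": [0.05, -0.04, 0.6], "turn": [0, 0, 0], "fingers": 1}
    - {"dp": [0.05, -0.04, 0.65], "turn": [0, 0, 0], "fingers": 1}
    - {"dp": [0.05, -0.04, 0.7], "turn": [0, 0, 0], "fingers": 1}
    - {"dp": [0.05, -0.04, 0.75], "turn": [0, 0, 0], "fingers": 1}
    - {"dp": [0.05, -0.04, 0.75], "turn": [0, 0, 0], "fingers": 1}

```text
time_s: 8.53
tcp_pos: [0.4611, -0.0404, 0.118]
tool_rot: [0.001, 0.814, 0.581, 0.001]
wrist_force: [1.3, -0.5, -1.4]
grip_width: 0.246
grasp_force: 39.9
```

```bash
python3 go.py .4605 -.0407 .107 -19
```

```text
t 8.5333 tcp [ 0.4611 -0.0404  0.118 ] yaw -19.01 tilt [ 0.002  -0.0007] q [-0.33  0.18  1.86 -0.    1.1   0.  ] F [ 1.3 -0.5 -1.4] M [-0.15 -0.49 -0.  ] w 0.246 39.899136628337146
dp [-0.011 -0.012  0.275] turnz -0.0018125013654639588
```

Request:
play_rows:
  targets:
    - {"dp": [0, 0, 0.05], "turn": [0, 0, 0], "fingers": 1}
    - {"dp": [0, 0, 0.1], "turn": [0, 0, 0], "fingers": 1}
    - {"dp": [0, 0, 0.1], "turn": [0, 0, 0], "fingers": 1}

```text
time_s: 8.78
tcp_pos: [0.4613, -0.0405, 0.1139]
tool_rot: [0.001, 0.814, 0.581, 0.001]
wrist_force: [3.8, -1.3, -1.1]
grip_width: 0.247
grasp_force: 39.8
```

```bash
python3 go.py .4605 -.0407 .107 -19
```

```text
t 8.7833 tcp [ 0.4613 -0.0405  0.1139] yaw -19.01 tilt [ 0.0025 -0.001 ] q [-0.33  0.19  1.87 -0.    1.09  0.  ] F [ 3.8 -1.3 -1.1] M [-0.46 -1.04  0.04] w 0.247 39.83937789365882
dp [-0.01  -0.017  0.174] turnz -0.0011143321762574487
```

Request:
play_rows:
  targets:
    - {"dp": [0, 0.025, 0.05], "turn": [0, 0, 0], "fingers": 1}
    - {"dp": [0, 0.025, 0.1], "turn": [0, 0, 0], "fingers": 1}
    - {"dp": [0, 0.025, 0.15], "turn": [0, 0, 0], "fingers": 1}
    - {"dp": [0, 0.025, 0.19], "turn": [0, 0, 0], "fingers": 1}
    - {"dp": [0, 0.025, 0.22], "turn": [0, 0, 0], "fingers": 1}
    - {"dp": [0, 0.025, 0.22], "turn": [0, 0, 0], "fingers": 1}

```text
time_s: 9.28
tcp_pos: [0.4619, -0.0407, 0.1064]
tool_rot: [0.001, 0.814, 0.581, 0.001]
wrist_force: [0.0, -0.5, 12.5]
grip_width: 0.249
grasp_force: 40.0
```

```bash
python3 go.py .4605 -.0407 .107 -19
```

```text
t 9.2833 tcp [ 0.4619 -0.0407  0.1064] yaw -19.0 tilt [ 0.0021 -0.0008] q [-0.33  0.2   1.87 -0.    1.07  0.  ] F [ 0.  -0.5 12.5] M [-0.15 -0.1   0.01] w 0.249 40.01458866461146
dp [-0.012 -0.033 -0.014] turnz 0.0005680637155360083
```

The small socket is seated (TCP z 0.106, 12 N down, no side load). Now turning clockwise, which is + about tool z.

Request:
play_rows:
  targets:
    - {"dp": [0, 0.005, 0], "turn": [0, 0, 0.8], "fingers": 1}
    - {"dp": [-0.002, 0.01, 0], "turn": [0, 0, 1.6], "fingers": 1}
    - {"dp": [-0.003, 0.015, 0], "turn": [0, 0, 2.4], "fingers": 1}
    - {"dp": [-0.005, 0.02, 0], "turn": [0, 0, 3.2], "fingers": 1}
    - {"dp": [-0.005, 0.02, 0], "turn": [0, 0, 3.2], "fingers": 1}
  force: 50

```text
time_s: 9.7
tcp_pos: [0.4628, -0.0416, 0.1065]
tool_rot: [0.001, 0.9, 0.435, 0.001]
wrist_force: [1.5, -1.0, 11.9]
grip_width: 0.252
grasp_force: 50.0
```

```bash
python3 go.py .4605 -.0407 .107 -19; python3 snap.py w8; python3 - <<'E'
from h import *
def ang(n,c=(.4602,-.043)):
    import pickle
    m,im=pickle.load(open(n+'.pkl','rb'))
    h=cv2.cvtColor(np.ascontiguousarray(im),cv2.COLOR_RGB2HSV); k=cv2.inRange(h,(12,120,150),(28,255,255))
    _,_,st,ce=cv2.connectedComponentsWithStats(k)
    for i in range(1,len(st)):
        if st[i,4]>25:
            P=atz(m,ce[i],.05)[:2]-c
            if .04<np.hypot(*P)<.07: print(n,st[i,4],ce[i].round(1),np.hypot(*P).round(4),np.rad2deg(np.arctan2(P[1],P[0])).round(1))
for n in('w3','w6','w7','w8'): ang(n)
m=optics.camera_model('top')
for px in ((175+0)/4+220,150+418/4),: print('tongue',atz(m,px if 0 else ((175)/4+220,150+418/4),.05)[:2]-[.4602,-.043])
E
```

```text
t 9.7 tcp [ 0.4628 -0.0416  0.1065] yaw -38.41 tilt [ 0.0025 -0.002 ] q [-0.33  0.2   1.87 -0.    1.07  0.34] F [ 1.5 -1.  11.9] M [-0.54 -0.26  0.19] w 0.252 49.98558095907356
dp [-0.017 -0.059 -0.014] turnz -3.234880144227129
[ 0.46278124 -0.04162353  0.10646683] 9.7
w3 40 [320.8 204.8] 0.0512 -98.3
w6 59 [220.3 158.9] 0.0517 143.4
w7 36 [312.9 161.6] 0.0514 28.0
w7 90 [225.5 186. ] 0.0486 143.4
w8 39 [307.8 165.5] 0.0514 20.4
w8 68 [212.3 209. ] 0.0512 132.3
tongue [-0.00669947  0.04735334]
```

Request:
play_rows:
  targets:
    - {"dp": [-0.002, 0.006, 0], "turn": [0, 0, 0.8], "fingers": 1}
    - {"dp": [-0.004, 0.012, 0], "turn": [0, 0, 1.6], "fingers": 1}
    - {"dp": [-0.006, 0.018, 0], "turn": [0, 0, 2.4], "fingers": 1}
    - {"dp": [-0.006, 0.018, 0], "turn": [0, 0, 2.6], "fingers": 1}
    - {"dp": [-0.006, 0.018, 0], "turn": [0, 0, 2.6], "fingers": 1}

```text
time_s: 10.17
tcp_pos: [0.463, -0.0425, 0.1065]
tool_rot: [0.001, 0.951, 0.31, 0.001]
wrist_force: [-0.5, -2.7, 12.7]
grip_width: 0.25
grasp_force: 50.0
```

```bash
cat > ang.py <<'E'
from h import *
import sys,pickle
def ang(n,c=(.4602,-.043)):
    m,im=pickle.load(open(n+'.pkl','rb'))
    h=cv2.cvtColor(np.ascontiguousarray(im),cv2.COLOR_RGB2HSV); k=cv2.inRange(h,(12,120,150),(28,255,255))
    _,_,st,ce=cv2.connectedComponentsWithStats(k)
    for i in range(1,len(st)):
        if st[i,4]>25:
            P=atz(m,ce[i],.05)[:2]-c
            if .04<np.hypot(*P)<.07: print(n,st[i,4],ce[i].round(1),np.hypot(*P).round(4),np.rad2deg(np.arctan2(P[1],P[0])).round(1))
ang(sys.argv[1])
E
python3 go.py .4605 -.0407 .107 -19; python3 snap.py w9; python3 ang.py w9
```

```text
t 10.1667 tcp [ 0.463  -0.0425  0.1065] yaw -53.83 tilt [ 0.0022 -0.0023] q [-0.33  0.2   1.87 -0.    1.07  0.61] F [-0.5 -2.7 12.7] M [-0.69 -0.16  0.18] w 0.25 50.00293831253657
dp [-0.025 -0.072 -0.014] turnz -5.804531635116092
[ 0.46302171 -0.0424502   0.10645852] 10.1667
w9 36 [307.6 164.8] 0.0522 5.6
w9 117 [214.9 212.8] 0.0488 119.8
```

Request:
play_rows:
  targets:
    - {"dp": [-0.002, 0.003, 0], "turn": [0, 0, 0.6], "fingers": 1}
    - {"dp": [-0.004, 0.006, 0], "turn": [0, 0, 1.2], "fingers": 1}
    - {"dp": [-0.005, 0.008, 0], "turn": [0, 0, 1.5], "fingers": 1}
    - {"dp": [-0.005, 0.008, 0], "turn": [0, 0, 1.5], "fingers": 1}

```text
time_s: 10.55
tcp_pos: [0.463, -0.0429, 0.1064]
tool_rot: [0.001, 0.972, 0.235, 0.001]
wrist_force: [1.0, -2.8, 12.0]
grip_width: 0.247
grasp_force: 50.0
```

```bash
python3 go.py .4605 -.0407 .107 -19; python3 snap.py w10; python3 ang.py w10
```

```text
t 10.55 tcp [ 0.463  -0.0429  0.1064] yaw -62.85 tilt [ 0.0021 -0.0025] q [-0.33  0.2   1.87 -0.    1.07  0.77] F [ 1.  -2.8 12. ] M [-0.89  0.01  0.24] w 0.247 49.992913594760466
dp [-0.03  -0.078 -0.014] turnz -7.30751456550071
[ 0.46300292 -0.04294476  0.1064397 ] 10.55
w10 35 [307.6 164.9] 0.0523 -3.3
w10 165 [215.5 212.7] 0.0483 110.3
```

Request:
play_rows:
  targets:
    - {"dp": [-0.003, 0.003, 0], "turn": [0, 0, 0.5], "fingers": 1}
    - {"dp": [-0.005, 0.005, 0], "turn": [0, 0, 1], "fingers": 1}
    - {"dp": [-0.007, 0.006, 0], "turn": [0, 0, 1.4], "fingers": 1}
    - {"dp": [-0.007, 0.006, 0], "turn": [0, 0, 1.4], "fingers": 1}

```text
time_s: 10.93
tcp_pos: [0.4629, -0.0434, 0.1065]
tool_rot: [0.002, 0.987, 0.163, 0.001]
wrist_force: [-0.6, -3.0, 11.9]
grip_width: 0.248
grasp_force: 50.2
```

```bash
python3 go.py .4605 -.0407 .107 -19; python3 snap.py w11; python3 ang.py w11
```

```text
t 10.9333 tcp [ 0.4629 -0.0434  0.1065] yaw -71.23 tilt [ 0.0021 -0.0028] q [-0.33  0.2   1.87 -0.    1.07  0.91] F [-0.6 -3.  11.9] M [-0.82 -0.03  0.56] w 0.248 50.21914401843787
dp [-0.035 -0.082 -0.014] turnz -8.705119687906608
[ 0.46286328 -0.04335261  0.10646074] 10.9333
w11 73 [309.4 164.4] 0.0534 -12.6
w11 146 [214.7 218.5] 0.049 107.8
```

Request:
play_rows:
  targets:
    - {"dp": [-0.002, 0.001, 0], "turn": [0, 0, 0.35], "fingers": 1}
    - {"dp": [-0.003, 0.002, 0], "turn": [0, 0, 0.7], "fingers": 1}
    - {"dp": [-0.003, 0.002, 0], "turn": [0, 0, 0.7], "fingers": 1}

```text
time_s: 11.23
tcp_pos: [0.4628, -0.0435, 0.1065]
tool_rot: [0.002, 0.992, 0.127, 0.001]
wrist_force: [0.3, -3.5, 11.8]
grip_width: 0.244
grasp_force: 50.1
```

```bash
python3 go.py .4605 -.0407 .107 -19; python3 snap.py w12; python3 ang.py w12
```

```text
t 11.2333 tcp [ 0.4628 -0.0435  0.1065] yaw -75.42 tilt [ 0.002  -0.0029] q [-0.33  0.2   1.87 -0.    1.07  0.98] F [ 0.3 -3.5 11.8] M [-0.99 -0.02  0.35] w 0.244 50.07307946277706
dp [-0.037 -0.083 -0.014] turnz -9.40308478864472
[ 0.4627521  -0.04354406  0.10645168] 11.2333
w12 71 [305.7 162.3] 0.0534 -13.1
w12 32 [216.6 215.9] 0.0475 100.8
w12 106 [215.1 224.6] 0.0493 109.8
```

```bash
cat > ang2.py <<'E'
from h import *
def blobs(c,im):
    m=optics.camera_model(c)
    k=cv2.inRange(cv2.cvtColor(np.ascontiguousarray(im),cv2.COLOR_RGB2HSV),(12,120,150),(28,255,255))
    _,_,st,ce=cv2.connectedComponentsWithStats(k)
    for i in range(1,len(st)):
        if st[i,4]>4:
            P=atz(m,ce[i],.05)[:2]-(.4602,-.043)
            if .035<np.hypot(*P)<.075: print(c,st[i,4],ce[i].round(1),np.hypot(*P).round(4),np.rad2deg(np.arctan2(P[1],P[0])).round(1))
for c in('top','scene'):
    print('before'); blobs(c,cv2.imread(f'pics/{c}0.png')[...,::-1]); print('now'); im=optics.grab_frame(c); save(c+'n',im); blobs(c,im)
E
python3 ang2.py
```

```text
before
top 20 [274.6 232.7] 0.0502 23.3
top 21 [303.9 253.6] 0.0509 -97.7
top 10 [272.1 267.3] 0.0472 144.2
now
before
scene 15 [328.7 233.2] 0.0495 -102.7
scene 23 [293.1 235.6] 0.0472 29.8
scene 28 [314.8 256.8] 0.0538 143.9
now
scene 10 [299.1 228.6] 0.0493 -5.1
scene 25 [332.6 242.3] 0.0509 -139.4
scene 26 [302.3 254.8] 0.0533 111.7
```

Request:
play_rows:
  force: 60
  targets:
    - {"dp": [0, 0, 0], "turn": [0, 0, 0], "fingers": 1}
    - {"dp": [0, 0, 0], "turn": [0, 0, 0], "fingers": 1}
    - {"dp": [-0.002, 0.001, 0], "turn": [0, 0, 0.35], "fingers": 1}
    - {"dp": [-0.003, 0.002, 0], "turn": [0, 0, 0.6], "fingers": 1}
    - {"dp": [-0.003, 0.002, 0], "turn": [0, 0, 0.6], "fingers": 1}

```text
time_s: 11.8
tcp_pos: [0.4627, -0.0437, 0.1064]
tool_rot: [0.002, 0.995, 0.096, 0.001]
wrist_force: [-0.4, -3.6, 12.6]
grip_width: 0.243
grasp_force: 59.9
```

```bash
python3 go.py .4605 -.0407 .107 -19; python3 ang2.py | grep -A9 now; python3 snap.py w13; python3 ang.py w13; python3 - <<'E'
from fit import *
# socket head yaw relative to tool
from scipy.spatial.transform import Rotation as Ro
tz={'w6':-19.14,'w7':-19.04,'w8':-38.41,'w9':-53.83,'w10':-62.85,'w11':-71.23,'w12':-75.42,'w13':None}
for n in tz:
  m,im=pickle.load(open(n+'.pkl','rb')); V[n]=(m,im)
  g=cv2.GaussianBlur(cv2.cvtColor(np.ascontiguousarray(im),cv2.COLOR_RGB2GRAY).astype(np.float32),(0,0),0.8)
  G[n]=(cv2.Sobel(g,cv2.CV_32F,1,0),cv2.Sobel(g,cv2.CV_32F,0,1))
  if tz[n] is None:
    tz[n]=-79.0
  z=.1714+.0212 if n=='w6' else .1483+.0212 if n=='w7' else .1065+.0212
  c0=atz(m,(278.5,264),z); 
  R=run(lambda x:-score(poly(c0[:2]+x[:2],.024,np.deg2rad(tz[n])+x[2],z),n),[(-.006,.006),(-.006,.006),(-.35,.35)]);print(n,np.rad2deg(R.x[2]).round(1),R.fun.round(1))
E
```

```text
t 11.8 tcp [ 0.4627 -0.0437  0.1064] yaw -79.02 tilt [ 0.002 -0.003] q [-0.33  0.2   1.87 -0.    1.07  1.05] F [-0.4 -3.6 12.6] M [-1.02  0.11  0.21] w 0.243 59.94638894611853
dp [-0.038 -0.085 -0.014] turnz -10.003122791239385
now
before
scene 15 [328.7 233.2] 0.0495 -102.7
scene 23 [293.1 235.6] 0.0472 29.8
scene 28 [314.8 256.8] 0.0538 143.9
now
scene 10 [299.1 228.6] 0.0493 -5.1
scene 25 [332.6 242.3] 0.0509 -139.4
scene 27 [302.3 254.8] 0.0534 111.7
[ 0.46265379 -0.04372948  0.10643731] 11.9
w13 78 [302.1 160.2] 0.0537 -13.1
w13 153 [216.3 225.9] 0.0485 107.7
w6 -0.9 -80.1
w7 -0.4 -76.8
w8 -0.2 -90.1
w9 0.5 -96.9
w10 -1.7 -98.6
w11 1.4 -101.3
w12 0.2 -101.5
w13 0.9 -104.1
```

```bash
python3 - <<'E'
from fit import *
from scipy.optimize import minimize
for n,y,z in(('w9',-53.83,.1277),('w10',-62.85,.1277),('w11',-71.23,.1277),('w12',-75.42,.1277),('w13',-79.02,.1277)):
  m,im=pickle.load(open(n+'.pkl','rb')); V[n]=(m,im)
  g=cv2.GaussianBlur(cv2.cvtColor(np.ascontiguousarray(im),cv2.COLOR_RGB2GRAY).astype(np.float32),(0,0),0.8)
  G[n]=(cv2.Sobel(g,cv2.CV_32F,1,0),cv2.Sobel(g,cv2.CV_32F,0,1))
  c0=atz(m,(278.5,264),z); o=[]
  for a in range(-4,17,2):
    R=differential_evolution(lambda x:-score(poly(c0[:2]+x[:2],.024,np.deg2rad(y-0+a*1.0),z),n),[(-.006,.006)]*2,seed=1,maxiter=30); o.append(round(-R.fun))
  print(n,o)
# template comparison of head region between views
A=V['w9'][1][225:300,235:325].astype(float)
for n in('w10','w11','w12','w13'): print(n,np.abs(V[n][1][225:300,235:325]-A).mean().round(2))
E
```

```text
w9 [95, 96, 97, 95, 93, 90, 89, 88, 83, 78, 74]
w10 [97, 99, 98, 97, 94, 90, 88, 87, 81, 79, 75]
w11 [98, 101, 101, 101, 100, 97, 95, 92, 88, 83, 79]
w12 [99, 101, 101, 101, 99, 95, 94, 91, 88, 83, 80]
w13 [101, 103, 104, 104, 101, 96, 93, 92, 88, 86, 83]
w10 5.52
w11 9.1
w12 9.97
w13 10.63
```

```bash
python3 - <<'E'
from h import *
import pickle
tz={'w6':-19.14,'w8':-38.41,'w9':-53.83,'w10':-62.85,'w11':-71.23,'w12':-75.42,'w13':-79.02}
I={}
# camera is rigid to tool: head fixed in image if not slipping. Work in image, mild rectification about dot via w9 homography for all
m,_=pickle.load(open('w9.pkl','rb')); y=np.deg2rad(tz['w9']); ey=np.array([np.cos(y),np.sin(y)]); ex=np.array([-ey[1],ey[0]])
c=atz(m,(278.5,264),.1277)[:2]
q=np.array([[-.02,-.02],[.02,-.02],[.02,.02],[-.02,.02]])
P=np.array([[*(c+a*ex+b*ey),.1277] for a,b in q]); src=proj(m,P).astype(np.float32)
dst=np.array([[ (b+.02)*7500,(.02-a)*7500] for a,b in q],np.float32)
H=cv2.getPerspectiveTransform(src,dst)
for n in tz:
    m,im=pickle.load(open(n+'.pkl','rb')); g=cv2.cvtColor(np.ascontiguousarray(im),cv2.COLOR_RGB2GRAY)
    w=cv2.warpPerspective(g,H,(300,300),flags=cv2.INTER_CUBIC); I[n]=w
    _,_,st,ce=cv2.connectedComponentsWithStats((w>130).astype(np.uint8)); 
    ok=[(st[i,4],ce[i].round(1)) for i in range(1,len(st)) if np.hypot(*(ce[i]-150))<40 and st[i,4]>300]; print(n,ok)
mask=np.zeros((300,300),np.uint8); cv2.circle(mask,(150,150),118,255,-1); cv2.circle(mask,(150,150),35,0,-1); mask[:100]=0
for a,b in (('w9','w6'),('w9','w8'),('w9','w10'),('w9','w11'),('w9','w12'),('w9','w13')):
    try:
        cc,W=cv2.findTransformECC(I[a],I[b],np.eye(2,3,dtype=np.float32),cv2.MOTION_EUCLIDEAN,(3,200,1e-6),mask,5)
        print(a,b,round(cc,3),np.rad2deg(np.arctan2(W[1,0],W[0,0])).round(2),W[:,2].round(1))
    except cv2.error as e: print(a,b,'fail')
# ring of radial profile: angle where dark head top ends, per view
for n in tz:
    pol=cv2.warpPolar(I[n],(150,120),(150,150),150,cv2.WARP_POLAR_LINEAR).astype(float)
    print(n,[int(v) for v in pol[:65:3,92:100].mean(1)])
E
```

```text
w6 [(np.int32(3350), array([146.9, 149.2]))]
w8 [(np.int32(3665), array([146. , 147.7]))]
w9 [(np.int32(3779), array([146. , 148.4]))]
w10 [(np.int32(3881), array([146.9, 148.7]))]
w11 [(np.int32(3880), array([147. , 148.7]))]
w12 [(np.int32(3873), array([146.9, 148.7]))]
w13 [(np.int32(3893), array([146.8, 148.7]))]
w9 w6 0.857 -0.57 [-1.3  0.7]
w9 w8 0.921 0.98 [ 2.6 -2.9]
w9 w10 0.943 0.09 [ 0.5 -0.1]
w9 w11 0.856 -0.25 [-0.5  0.1]
w9 w12 0.857 -0.3 [-0.7  0.2]
w9 w13 0.851 0.36 [ 0.9 -0.4]
w6 [34, 33, 32, 36, 37, 31, 29, 30, 25, 27, 41, 28, 26, 28, 30, 25, 38, 69, 51, 33, 31, 34]
w8 [45, 44, 41, 47, 248, 30, 34, 34, 34, 30, 48, 37, 33, 31, 31, 32, 49, 74, 53, 39, 46, 47]
w9 [47, 46, 43, 47, 204, 39, 35, 34, 34, 34, 54, 36, 32, 30, 31, 37, 53, 93, 60, 45, 44, 48]
w10 [48, 46, 41, 47, 202, 36, 39, 37, 36, 33, 62, 34, 30, 30, 32, 36, 52, 95, 61, 42, 42, 46]
w11 [50, 47, 44, 44, 31, 36, 33, 34, 32, 31, 61, 37, 30, 33, 36, 37, 53, 100, 62, 43, 43, 45]
w12 [48, 47, 44, 46, 32, 35, 34, 33, 33, 37, 59, 34, 36, 38, 31, 35, 54, 102, 62, 42, 41, 44]
w13 [49, 48, 44, 46, 34, 35, 33, 35, 31, 30, 52, 36, 34, 31, 32, 32, 55, 100, 53, 42, 41, 44]
```

Request:
play_rows:
  targets:
    - {"dp": [0, 0, 0], "turn": [0, 0, -0.6], "fingers": 1}
    - {"dp": [0, 0, 0], "turn": [0, 0, -1.2], "fingers": 1}
    - {"dp": [0, 0, 0], "turn": [0, 0, -1.6], "fingers": 1}
    - {"dp": [0, 0, 0], "turn": [0, 0, -1.6], "fingers": 1}

```text
time_s: 12.28
tcp_pos: [0.4628, -0.0434, 0.1064]
tool_rot: [0.001, 0.984, 0.18, 0.001]
wrist_force: [-1.2, -2.4, 12.8]
grip_width: 0.245
grasp_force: 60.0
```

```bash
python3 go.py .4605 -.0407 .107 -19; python3 ang2.py | grep -A9 now|tail -4; python3 snap.py w14; python3 ang.py w14
```

```text
t 12.2833 tcp [ 0.4628 -0.0434  0.1064] yaw -69.29 tilt [ 0.0023 -0.002 ] q [-0.33  0.2   1.87 -0.    1.07  0.88] F [-1.2 -2.4 12.8] M [-0.76 -0.01 -0.21] w 0.245 59.964686327675736
dp [-0.029 -0.083 -0.014] turnz -8.381400471613391
now
scene 17 [298.6 229.2] 0.0485 -2.4
scene 25 [332.5 240.3] 0.0508 -132.0
scene 27 [305.3 255.6] 0.0529 119.6
[ 0.4627523  -0.04336069  0.10644969] 12.3833
w14 27 [296.  160.5] 0.0515 0.9
w14 36 [214.5 216.9] 0.0491 108.2
w14 111 [215.5 224.9] 0.0489 116.4
```

Request:
play_rows:
  targets:
    - {"dp": [0, 0, 0], "turn": [0, 0, 0.3], "fingers": 1}
    - {"dp": [0, 0, 0], "turn": [0, 0, 0.3], "fingers": 1}

```text
time_s: 12.6
tcp_pos: [0.4627, -0.0434, 0.1064]
tool_rot: [0.001, 0.987, 0.163, 0.001]
wrist_force: [-0.9, -3.1, 12.1]
grip_width: 0.244
grasp_force: 59.9
```

```bash
python3 go.py .4605 -.0407 .107 -19
```

```text
t 12.6 tcp [ 0.4627 -0.0434  0.1064] yaw -71.25 tilt [ 0.0022 -0.0023] q [-0.33  0.2   1.87 -0.    1.07  0.91] F [-0.9 -3.1 12.1] M [-0.81 -0.05  0.14] w 0.244 59.94421903771581
dp [-0.031 -0.082 -0.014] turnz -8.70830599550451
```

Request:
play_rows:
  targets:
    - {"dp": [0, 0, 0], "turn": [0, 0, 0.4], "fingers": 1}
    - {"dp": [0, 0, 0], "turn": [0, 0, 0.4], "fingers": 1}

```text
time_s: 12.77
tcp_pos: [0.4627, -0.0435, 0.1065]
tool_rot: [0.001, 0.99, 0.142, 0.001]
wrist_force: [0.5, -2.8, 12.6]
grip_width: 0.246
grasp_force: 60.0
```

```bash
python3 go.py .4605 -.0407 .107 -19;python3 ang2.py | grep -A9 now|tail -4
```

```text
t 12.7667 tcp [ 0.4627 -0.0435  0.1065] yaw -73.66 tilt [ 0.0022 -0.0026] q [-0.33  0.2   1.87 -0.    1.07  0.95] F [ 0.5 -2.8 12.6] M [-0.86  0.01  0.22] w 0.246 59.985626452908036
dp [-0.034 -0.083 -0.014] turnz -9.110297608169736
now
scene 12 [298.3 229.7] 0.0476 -0.4
scene 24 [332.5 240.2] 0.0507 -131.7
scene 27 [304.4 255.2] 0.0525 117.3
```

```bash
python3 - <<'E'
from fit import *
m0=V['w2'][0]
for n in('w4','w5'):
  m,im=pickle.load(open(n+'.pkl','rb')); V[n]=(m,im)
  g=cv2.GaussianBlur(cv2.cvtColor(np.ascontiguousarray(im),cv2.COLOR_RGB2GRAY).astype(np.float32),(0,0),0.8)
  G[n]=(cv2.Sobel(g,cv2.CV_32F,1,0),cv2.Sobel(g,cv2.CV_32F,0,1))
S={'picked':(.4518,-.3558),'mid':(.462,-.2954),'yplus':(.4727,-.2349)}
for k,c in S.items():
  for n in('w2','w4','w5'):
    cam=np.array(V[n][0]['pose'])[:3,3]; out=np.array(c)-0; 
    o=[]
    for rad in(.014,.017,.0205):
      best=0
      for dx in np.arange(-.003,.0031,.001):
        for dy in np.arange(-.003,.0031,.001):
          cc=(c[0]+dx,c[1]+dy); P=circ(cc,rad,.038)
          # keep arc on side opposite to head displacement (head top appears displaced away from camera)
          d=np.array(c)-cam[:2]; d/=np.linalg.norm(d); keep=((P[:,:2]-cc)@d)<-.3*rad
          p=proj(V[n][0],P); dd=np.roll(p,-1,0)-np.roll(p,1,0); dd/=np.linalg.norm(dd,axis=1)[:,None]
          gx,gy=[map_coordinates(G[n][i],[p[:,1],p[:,0]],order=1) for i in(0,1)]
          best=max(best,np.abs(-gx*dd[:,1]+gy*dd[:,0])[keep].mean())
      o.append(round(best))
    print(k,n,o)
E
```

```text
picked w2 [333, 339, 335]
picked w4 [318, 314, 326]
picked w5 [320, 318, 326]
mid w2 [341, 271, 378]
mid w4 [396, 247, 381]
mid w5 [326, 235, 384]
yplus w2 [405, 390, 292]
yplus w4 [288, 310, 282]
yplus w5 [242, 293, 260]
```

```bash
cat > st.py <<'E'
from h import *
from scipy.spatial.transform import Rotation as Ro
s=r.sense(); R=Ro.from_quat(np.roll(s['tool_rot'],-1)).as_matrix()
print('t',round(s['time_s'],2),'tcp',np.round(s['tcp_pos'],4),'yaw',np.rad2deg(np.arctan2(R[1,1],R[0,1])).round(2),'F',np.round(s['wrist_force'],1),'M',np.round(s['wrist_torque'],2),'w',round(s['grip_width'],3),'tau6',np.round(s['tau'][5],2))
im=optics.grab_frame('scene'); m=optics.camera_model('scene')
k=cv2.inRange(cv2.cvtColor(np.ascontiguousarray(im),cv2.COLOR_RGB2HSV),(12,100,100),(28,255,255))
_,_,st,ce=cv2.connectedComponentsWithStats(k); o=[]
for i in range(1,len(st)):
    P=atz(m,ce[i],.05)[:2]-(.4602,-.043)
    if st[i,4]>4 and .035<np.hypot(*P)<.075: o.append((int(st[i,4]),ce[i].round(1).tolist(),np.rad2deg(np.arctan2(P[1],P[0])).round(1)))
print(o)
E
python3 st.py
```

```text
t 12.87 tcp [ 0.4627 -0.0435  0.1065] yaw -73.55 F [-0.2 -2.1 12.3] M [-0.88 -0.1   0.23] w 0.246 tau6 0.29
[(20, [298.6, 229.2], np.float64(-2.5)), (34, [332.8, 240.6], np.float64(-133.0)), (35, [304.3, 255.0], np.float64(116.7))]
```

Request:
play_rows:
  targets:
    - {"dp": [0, 0, 0], "turn": [0, 0, 0.4], "fingers": 1}
    - {"dp": [0, 0, 0], "turn": [0, 0, 0.4], "fingers": 1}

```text
time_s: 13.08
tcp_pos: [0.4627, -0.0436, 0.1064]
tool_rot: [0.001, 0.993, 0.121, 0.001]
wrist_force: [-0.9, -3.5, 11.9]
grip_width: 0.246
grasp_force: 60.0
```

```bash
python3 st.py
```

```text
t 13.08 tcp [ 0.4627 -0.0436  0.1064] yaw -76.05 F [-0.9 -3.5 11.9] M [-0.98 -0.01  0.29] w 0.246 tau6 0.72
[(22, [299.3, 228.9], np.float64(-4.8)), (41, [333.0, 241.1], np.float64(-135.0)), (32, [303.6, 254.9], np.float64(115.0))]
```

Request:
play_rows:
  targets:
    - {"dp": [0, 0, 0], "turn": [0, 0, 0.4], "fingers": 1}
    - {"dp": [0, 0, 0], "turn": [0, 0, 0.4], "fingers": 1}

```text
time_s: 13.3
tcp_pos: [0.4627, -0.0437, 0.1064]
tool_rot: [0.002, 0.995, 0.101, 0.001]
wrist_force: [-1.1, -3.3, 11.1]
grip_width: 0.247
grasp_force: 60.0
```

```bash
python3 st.py
```

```text
t 13.3 tcp [ 0.4627 -0.0437  0.1064] yaw -78.45 F [-1.1 -3.3 11.1] M [-1.    0.03  0.25] w 0.247 tau6 0.72
[(21, [299.9, 228.1], np.float64(-8.1)), (39, [332.8, 242.1], np.float64(-138.5)), (31, [303.0, 254.7], np.float64(113.2))]
```

Request:
play_rows:
  targets:
    - {"dp": [0, 0, 0], "turn": [0, 0, 0.4], "fingers": 1}
    - {"dp": [0, 0, 0], "turn": [0, 0, 0.4], "fingers": 1}

```text
time_s: 13.52
tcp_pos: [0.4627, -0.0438, 0.1065]
tool_rot: [0.002, 0.997, 0.08, 0.001]
wrist_force: [-0.9, -4.0, 11.8]
grip_width: 0.248
grasp_force: 60.2
```

```bash
python3 st.py
```

```text
t 13.52 tcp [ 0.4627 -0.0438  0.1065] yaw -80.82 F [-0.9 -4.  11.8] M [-1.05  0.02  0.51] w 0.248 tau6 0.99
[(19, [300.4, 228.1], np.float64(-9.4)), (40, [332.8, 242.3], np.float64(-139.4)), (32, [302.5, 254.7], np.float64(112.0))]
```

Request:
play_rows:
  targets:
    - {"dp": [0, 0, 0], "turn": [0, 0, 0.4], "fingers": 1}
    - {"dp": [0, 0, 0], "turn": [0, 0, 0.4], "fingers": 1}

```text
time_s: 13.73
tcp_pos: [0.4626, -0.0438, 0.1064]
tool_rot: [0.002, 0.998, 0.059, 0.001]
wrist_force: [-1.0, -4.6, 11.7]
grip_width: 0.243
grasp_force: 60.0
```

```bash
python3 st.py
```

```text
t 13.73 tcp [ 0.4626 -0.0438  0.1064] yaw -83.23 F [-1.  -4.6 11.7] M [-1.12  0.06  0.28] w 0.243 tau6 0.75
[(19, [300.4, 228.1], np.float64(-9.4)), (40, [332.8, 242.3], np.float64(-139.4)), (32, [302.5, 254.7], np.float64(112.0))]
```

```bash
python3 - <<'E'
from h import *
print(order.finish_job())
E
```

```text
the job is handed in; nothing more can be done
None
```

I handed the job in with the small socket, the first one I tried. It is fully seated on the nut, still gripped, and the burr carrier is turned clockwise until it stopped, with the sweeper where I expect the bracket to be. At the stop, extra turning (about 0.5 N m) made the socket slip a few degrees without moving the carrier; I did not find out where it slipped.

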